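# Brace the dowel jar in the cam clamp and twist off its jammed lid

## Robot

A 7-joint arm with a two-finger parallel gripper is mounted at the origin on a cart in front of the work surface, level with it; the furniture and walls round the work are solid. World frame = base frame: x ahead of the robot, y to its left, z up, the work surface at z = 0. Lengths are in mm, angles in rad, forces in N, time in s.
With the tool pointing down it reaches from about 400 to 900 mm from the base axis. Payload 5.6 kg.
Tool frame: the origin (TCP) lies midway between the tips of the shut fingers; the grasp point (between the pads) lies 19 mm behind it; z points along the fingers, y is the line along which they close (so a half turn about z gives the same grasp; the last joint's range is limited). The gripper opens to 92 mm and grips with 3 to 60 N. Pads are 20 mm wide; open, the fingers measure 128 mm over their backs; the gripper's body (75 mm by 189 mm) begins 69 mm behind the grasp point.
Start: joints at [-0.043, 0.468, -0.012, 1.603, 0.006, 1.071, -0.056], TCP at [650.007, -0.044, 214.592] pointing down, gripper open.
Joint ranges: [-2.53, 2.53], [-0.31, 2.02], [-1.57, 1.55], [0.28, 2.44], [-1.29, 4.43], [0.15, 1.84], [-2.92, 2.92]. Speed limits (rad/s): [2.57, 2.57, 3.14, 3.14, 3.14, 3.14, 3.14].

## Interface

Orientations are given as a rotation vector (axis times angle).
In Python, from cell import robot, grip, kin, viewer gives the robot as it stands. Calls block until the motion is done:
- robot.movep(position, orientation): joint-space move of the TCP to a pose.
- robot.servo_line(position, feed=150, rotation=None): straight line of the TCP; rotation=None keeps the orientation; feed is the mean speed in mm/s.
- robot.goto_joints(angles): joint-space move.
- grip(opening, newtons=None): opening from 0.0 (shut) to 1.0 (fully open); newtons is the grip in N (None keeps the last); returns when the fingers have stopped.
- robot.hold(seconds).
- kin.ik(position, orientation): joint angles nearest the present ones, or None.
- robot.observe(): the state.
- viewer.read_camera(name): name is "scene" or "side" or "wrist"; returns the picture (480x640x3 uint8, red, green, blue); there is no depth.
- viewer.camera_info(name): a dict with "camera_matrix" (3x3 intrinsics, pixels), "R" (3x3) and "t" (3): a world point X has camera coordinates R X + t. Camera axes: x right, y down, z forward; pixel columns grow to the right and rows downward; lengths in mm; the calibration is good to about 2 mm. The wrist camera is an equidistant fisheye: a pixel r from the principal point sees the ray r / f radians off the axis. A picture is of the moment at which its call begins: read the wrist's pose just before it. camera_info takes no time and is no camera call; for the wrist camera it gives the pose at the moment of the call.
A pose or a line that the arm cannot do raises robot.IKError and nothing moves.
- robot.job_done(): hands the job in; it is judged then, once.
Trained networks look in the newest picture that a camera, given by its name, has taken for a name from the list of things; names that differ only in an ending like _2 or _b are one class to them, and where a whole thing is asked for, a point or a joint stands for the part that bears it (a point fixed in the world has none). Each returns a list of dicts, best first, with "confidence" (0 to 1); they miss things now and then, are a little off and sometimes report something else, mostly with a low value. They report only what shows in the picture. A call takes as long as a camera call.
- viewer.silhouettes(name, camera): "mask" (480x640 bool, what is visible of it).
- viewer.pinpoint(name, camera): "at" ([x, y, z] in mm, in the coordinates of the camera as it stood for that picture, good to about 4 mm: a listed point, or the origin of a listed thing).
The state is a dict: "t": time; "joints": joint angles; "joint_velocities": joint speeds; "joint_torque": joint torques, N m; "tcp_pos": TCP position; "tcp_rot": TCP orientation; "contact_force": force on the tool from outside, world axes, zero at the start; "wrist_torque": the same for the moment, N m; "grip_width": opening from 0.0 (shut) to 1.0 (fully open); "grip_force": force on a finger pad.
Only numpy, scipy, OpenCV 4.12 (cv2) and the standard library are available. Lean on these libraries where they do the work, as an engineer would, in place of code of your own. Each camera call takes 0.05 s, during which the arm holds its last target. There are 200 camera calls.

## Task

The lid of the dowel jar is jammed on so tight that the jar would just spin with it. Stand the jar upright on the plywood jig between the V fence and the cam, swing the red-handled lever fully home so that the cam presses the jar into the V, then twist the lid anticlockwise, stopping as soon as its threads let go, before a quarter turn is up. Lift it straight off and finish still holding it, level and still, just above the open mouth, so that any dowel stuck in the lid drops back into the clamped jar; leave the other things on the bench alone.

Things in the scene. Friction and masses are not known exactly. Their poses are not given: they have to be found in the camera images.
- jar: Clear glass jar full of wooden dowels, 50 mm diameter, loose, about 0.36 kg. Origin: centre of its underside; z up along its axis. The body is 64 mm high, then a 39 mm wide neck (45 mm over its lug ramps) up to the rim, 84 mm above the origin. With the lid on it is 91 mm high; it can be lifted by its tight lid.
- cap: Black ribbed screw lid of the jar, 55 mm diameter, 22 mm high, 0.07 kg, white pointer line on top along its x axis. Origin: centre of its lower edge, 69 mm above the jar's underside while tight. At the start its x axis is in line with the jar's. A sprung cork liner inside presses on the rim, so turning takes up to 0.8 N m, less once free.
- jar_mouth (a point): Centre of the jar's rim, 84 mm above its underside. Turned anticlockwise seen from above (+z), the lid rises 1.7 mm and its three lugs leave the ramps after 52 degrees; from 56 to 95 degrees it can be lifted straight up, at about 100 the lugs strike stops. Its lower edge must rise 15 mm from the tight place to clear this rim.
- seat (a point): Centre of the underside of a jar that touches both V faces: on top of the jig's 12 mm thick, 150 x 178 mm plywood base, fixed to the bench. Axes are the jig's: +y into the V, -y to the cam pivot. The springy rubber V faces stand 25 mm from it at 45 degrees either side of +y, tops 44 mm above the bench. Lever open, there is 8 mm of room towards -y: set down 3 mm to -y, the cam pushes it home.
- cam_lever (a joint): Clamp lever with eccentric white cam on a vertical pivot. 0 = fully open; grows as it is swung clockwise seen from above; the cam touches a jar in the V at about 1.1; 1.98 rad = at its end stop, fully home, just past the cam's high point (1.92), where it stays by itself. Starts at 0 to 0.35. Takes a few N at the handle, about 10 N near the end.
- lever_grip (a point): Middle of the lever's red upright handle: a round post 23 mm in diameter, 40 mm high, that spins freely on its pin, 95 mm from the pivot, 54 mm above the bench; its top is 74 mm, the top of the aluminium lever arm 34 mm above the bench.
- lever_hinge (a point): Point on the lever's pivot axis at the height of lever_grip, 49 mm from the seat towards the jig's -y. Axes are the jig's.
- sanding_block: Bystander: sanding block, 62 x 112 x 34 mm; origin at the centre of its underside.
- tape: Bystander: roll of masking tape lying flat, 96 mm across, 25 mm high; origin at the centre of its underside.
- screwdriver: Bystander: screwdriver with an orange handle, 202 mm long along its y, 30 mm high; origin at its middle, underside.
- pointer (a point): End of the white pointer line on the lid's top, 25.5 mm from the lid's axis along its x. While the lid is tight it lies over the jar's x axis; turned by the angle a, it stands at 25.5 mm x cos(a) along the jar's x.

How it is judged (in metres and radians):
On the way, in this order (a step that is already met when the one before it is completed fails the run):
1. the jar stands upright on the jig's base between the V and the open cam (horizontal distance between jar and seat below 0.013 m and z of jar in the frame of seat below 0.003 m and angle between jar's own z axis and vertical below 0.1 rad and value of joint cam_lever below 1.2 rad), for 0.2 s.
2. the lever is fully home and the cam presses the jar into the V, with the lid still tight (value of joint cam_lever above 1.85 rad and horizontal distance between jar and seat below 0.005 m and contact force between jar and cam_lever above 5 N and angle between the x axis of cap and the x axis of jar, either way round below 0.35 rad), for 0.2 s.
3. the lid, still down on the neck of the clamped jar, has been turned until its threads let go (angle between the x axis of cap and the x axis of jar, either way round above 0.85 rad and z of cap in the frame of jar below 0.078 m and value of joint cam_lever above 1.85 rad and contact force between jar and cam_lever above 5 N), for 0.05 s.
At the end, for the whole second after the job is handed in: Fingers hold the lid off the jar: lower edge 2-45 mm above the rim, within 12 mm of its axis, level within 0.15 rad, still, turned 49-131 degrees from tight. Jar upright on the jig, within 5 mm of the seat, cam pressing it with over 5 N, lever at 1.85 rad or more (contact force between cap and the fingers above 2 N and contact force between cap and jar below 0.2 N and z of cap in the frame of jar_mouth between 0.002 and 0.045 m and horizontal distance between cap and jar_mouth below 0.012 m and angle between cap's own z axis and vertical below 0.15 rad and angle between the x axis of cap and the x axis of jar, either way round above 0.85 rad and linear speed of cap below 0.02 m/s and horizontal distance between jar and seat below 0.005 m and z of jar in the frame of seat below 0.003 m and angle between jar's own z axis and vertical below 0.06 rad and value of joint cam_lever above 1.85 rad and contact force between jar and cam_lever above 5 N); the arm keeps its last pose, push and grip.
It fails at once if the jar is tipped over (angle between jar's own z axis and vertical above 0.5 rad).
It fails at once if the sanding block, the tape or the screwdriver is pushed away by more than 25 mm (distance of any of sanding_block, tape, screwdriver from where it was at the start of the episode above 0.025 m).
It fails at once if the lid, still down on the neck, is turned on past the release until its lugs strike the stops (over about 96 degrees) (x of pointer in the frame of jar below -0.0027 m and z of cap in the frame of jar below 0.078 m).
It also fails if it takes over 67 s, if anything falls off the work surface, if the arm or the gripper's body presses on something with over 40 N, if the wrist force passes 120 N, or if a joint passes its speed limit or range.

## Working session

There is one attempt and no reset: what is moved stays moved. The work goes in short steps, each a Python script; the robot and the scene stay as the last script left them, time stands still between calls to the robot, and variables do not carry over. Pictures are saved under pics/ and viewed, at most 10 in all, crops included, and the job is handed in when it is done.

```bash
ls; mkdir -p pics; cat > h.py <<'E'
import numpy as np, cv2
from scipy.spatial.transform import Rotation as Ro
from cell import robot, grip, kin, viewer
def w(cam, at, ci):
    return np.array(ci["R"]).T@(np.array(at)-np.array(ci["t"]))
def find(name, cam, ci, n=2):
    return [(round(d["confidence"],2), w(cam,d["at"],ci).round(1)) for d in viewer.pinpoint(name,cam)[:n]]
def snap(cam, fn=None):
    ci=viewer.camera_info(cam); im=viewer.read_camera(cam)
    if fn: cv2.imwrite("pics/"+fn, im[:,:,::-1])
    return im,ci
def down(yaw): # tool z down; tool y axis at angle yaw+90.. : x axis at yaw
    c,s=np.cos(yaw),np.sin(yaw)
    M=np.array([[c,s,0],[s,-c,0],[0,0,-1.]])
    return Ro.from_matrix(M).as_rotvec()
E
python3 - <<'E'
from h import *
names=["jar","cap","jar_mouth","pointer","seat","lever_grip","lever_hinge","cam_lever","sanding_block","tape","screwdriver"]
ims=[]
for c in ["scene","side","wrist"]:
    im,ci=snap(c,c+"0.png")
    print(c, (-np.array(ci["R"]).T@ci["t"]).round(0), np.array(ci["camera_matrix"]).round(0).tolist())
    for n in names: print(n, find(n,c,ci))
o=robot.observe(); print({k:np.round(v,3) for k,v in o.items()})
E
```

```text
pics
scene [177. 549. 482.] [[458.0, 0.0, 323.0], [0.0, 458.0, 237.0], [0.0, 0.0, 1.0]]
jar [(0.94, array([ 559. , -230.4,   -1.6])), (0.61, array([ 7.488e+02, -1.153e+02, -6.000e-01]))]
cap [(0.7, array([ 560.7, -231.8,   73.8]))]
jar_mouth [(0.81, array([ 561.2, -234. ,   79.6]))]
pointer [(0.89, array([ 569.2, -203.2,   91.7])), (0.58, array([580.1,  66.7,  55.6]))]
seat [(0.79, array([570.4, 111.6,   8.4]))]
lever_grip [(0.7, array([649.4,   2.7,  57.3]))]
lever_hinge [(0.8, array([580.3,  69.1,  55.9]))]Traceback (most recent call last):
  File "<stdin>", line 7, in <module>
  File "h.py", line 7, in find
    return [(round(d["confidence"],2), w(cam,d["at"],ci).round(1)) for d in viewer.pinpoint(name,cam)[:n]]
                                                                            ~~~~~~~~~~~~~~~^^^^^^^^^^
ValueError: it knows: cap, jar, jar_mouth, lever_grip, lever_hinge, pointer, sanding_block, screwdriver, seat, tape
```

View pics/scene0.png

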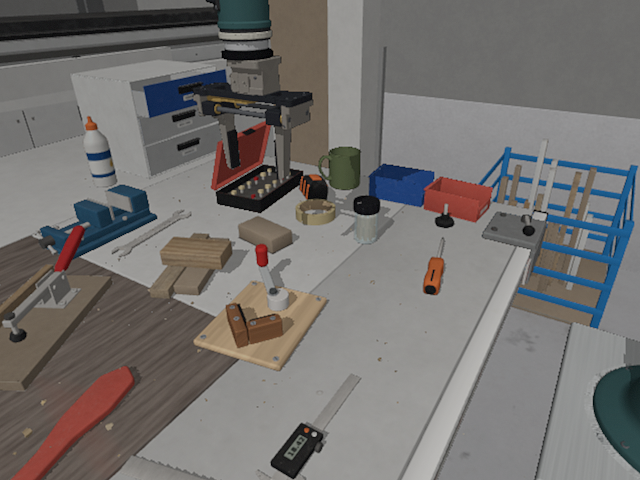

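The scene picture shows the jar at about (367,220), the jig at (262,322) with the V blocks at (252,325), the cam at (277,298), and the red lever handle at (262,255). The tape is at (315,211), the block at (265,233) and the screwdriver at (434,272).

```bash

python3 - <<'E'
from h import *
names=["jar","cap","jar_mouth","pointer","seat","lever_grip","lever_hinge","sanding_block","tape","screwdriver"]
for c in ["side","wrist"]:
    im,ci=snap(c,c+"0.png")
    print(c, (-np.array(ci["R"]).T@ci["t"]).round(0), np.array(ci["camera_matrix"]).round(0).tolist())
    for n in names: print(n, find(n,c,ci))
ci=viewer.camera_info("scene"); viewer.read_camera("scene")
for n in names[-3:]: print(n, find(n,"scene",ci))
o=robot.observe(); print({k:np.round(v,3) for k,v in o.items()})
E
```

```text
side [ 175. -731.  583.] [[454.0, 0.0, 312.0], [0.0, 454.0, 240.0], [0.0, 0.0, 1.0]]
jar [(0.79, array([ 567.6, -233.7,    3.5])), (0.18, array([ 720.8, -273.9,   -1.3]))]
cap [(0.7, array([ 563.4, -228.9,   66.8]))]
jar_mouth [(0.74, array([ 558.7, -236.4,   80. ]))]
pointer [(0.97, array([ 575.5, -211.9,   90.4]))]
seat [(0.77, array([574.1, 113.2,  12.1]))]
lever_grip [(0.85, array([652.3,   6. ,  51.9]))]
lever_hinge [(0.82, array([578.4,  67. ,  51.2]))]
sanding_block [(0.71, array([ 743.8, -120.4,   -1.4])), (0.66, array([ 556.6, -233.8,   83.3]))]
tape [(0.81, array([ 722.6, -272.8,   -1.2])), (0.58, array([575.4, 113.8,  14.4]))]
screwdriver [(0.76, array([ 395.6, -207. ,   -6.6]))]
wrist [650.  84. 385.] [[372.0, 0.0, 315.0], [0.0, 372.0, 236.0], [0.0, 0.0, 1.0]]
jar [(0.68, array([ 558.5, -235.8,   -2.5])), (0.6, array([ 7.488e+02, -1.139e+02,  5.000e-01]))]
cap [(0.9, array([ 564.8, -233.2,   72.6]))]
jar_mouth []
pointer [(0.79, array([ 569.7, -209.7,   92.6])), (0.4, array([571.9, 118.7,  14.1]))]
seat [(0.74, array([573.5, 117.1,  12.4]))]
lever_grip [(0.57, array([655.
[... 256 characters left out ...]
[ 387.4, -200.4,   -4.6]))]
tape [(0.64, array([ 714.5, -272.4,   -1.3]))]
screwdriver [(0.86, array([ 387.7, -198.5,   -2.5]))]
{'t': np.float64(1.7), 'joints': array([-0.043,  0.467, -0.012,  1.603,  0.006,  1.071, -0.056]), 'joint_velocities': array([ 0.003,  0.002,  0.002, -0.001,  0.   , -0.001, -0.001]), 'joint_torque': array([ 1.0000e-03, -5.2040e+01, -1.2000e-02, -2.4405e+01, -5.7000e-02,
        1.1000e-02,  0.0000e+00]), 'tcp_pos': array([ 6.50007e+02, -3.30000e-02,  2.14596e+02]), 'tcp_rot': array([ 2.221,  2.221, -0.   ]), 'contact_force': array([-0.369,  0.234, -0.124]), 'wrist_torque': array([0.012, 0.064, 0.026]), 'grip_force': np.float64(0.0), 'grip_width': np.float64(0.998)}
```

View pics/side0.png

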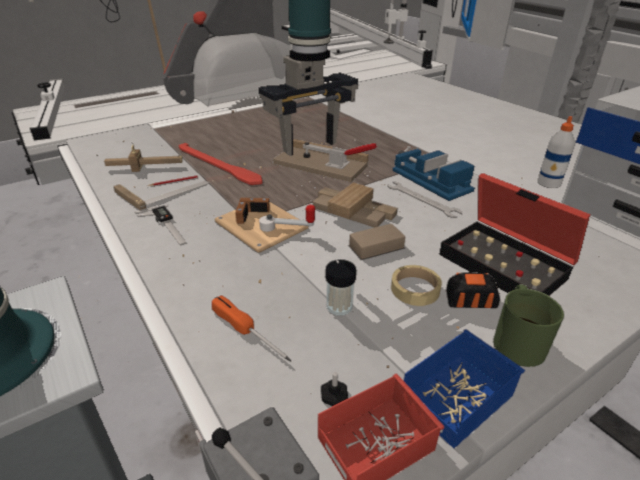

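View pics/wrist0.png

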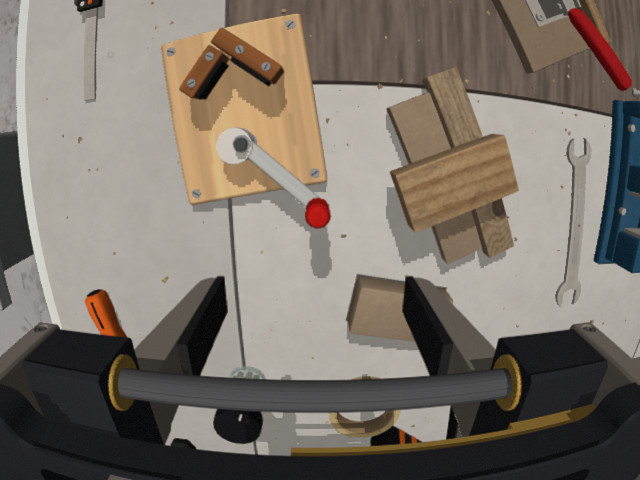

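The side view shows the jar at (341,285), the jig at (262,228) and the handle at (311,213). The wrist view, with x to the right and y up, shows the jig at (245,110), the cam at (237,146), the handle at (318,212) and the open lever pointing to -43°. Next I take overhead views of the jig and the jar.

```bash
cat >> h.py <<'E'
def project(X, ci, fish=True):
    X=np.atleast_2d(X); c=X@np.array(ci["R"]).T+np.array(ci["t"]); K=np.array(ci["camera_matrix"])
    r=np.hypot(c[:,0],c[:,1]); th=np.arctan2(r,c[:,2]); s=np.where(r>1e-9, (th if fish else np.tan(th))/np.maximum(r,1e-9), 0)
    return np.c_[K[0,0]*c[:,0]*s+K[0,2], K[1,1]*c[:,1]*s+K[1,2]]
def rectify(im, ci, cx, cy, z, half=110, ppm=2.5):  # image x right=+x, up=+y
    n=int(2*half*ppm); g=(np.arange(n)+.5)/ppm-half
    gx,gy=np.meshgrid(cx+g, cy-g)
    uv=project(np.c_[gx.ravel(),gy.ravel(),np.full(n*n,z)],ci).astype(np.float32)
    return cv2.remap(im,uv[:,0].reshape(n,n),uv[:,1].reshape(n,n),cv2.INTER_LINEAR)
E
python3 - <<'E'
from h import *
import pickle
D=down(np.pi/2)
out={}
for nm,p,names in [("jig",[575,25,215],["seat","lever_hinge","lever_grip"]),("jar",[562,-300,215],["cap","jar","jar_mouth","pointer"])]:
    robot.movep(p,D); robot.hold(0.3)
    im,ci=snap("wrist",nm+"1.png"); out[nm]=(im,ci)
    print(nm,(-np.array(ci["R"]).T@ci["t"]).round(1))
    for n in names: print(n, find(n,"wrist",ci,1))
    if nm=="jar":
        for s in ["cap"]:
            m=viewer.silhouettes(s,"wrist")
            r=rectify((m[0]["mask"]*255).astype(np.uint8),ci,562,-232,91)
            cs=cv2.findContours((r>127).astype(np.uint8),0,2)[0]; c=max(cs,key=cv2.contourArea)
            (x,y),rad=cv2.minEnclosingCircle(c); print("cap circ",562-110+x/2.5,-232+110-y/2.5,rad/2.5, m[0]["confidence"])
pickle.dump(out,open("v.pkl","wb")); print(robot.observe()["t"])
im,ci=out["jig"]
a=rectify(im,ci,575,110,44); 
im,ci=out["jar"]; b=rectify(im,ci,562,-232,91,half=60,ppm=4)
cv2.circle(a,(275,275),3,(0,255,0),1)
b=np.vstack([b,np.zeros((70,480,3),np.uint8)])
cv2.imwrite("pics/rect1.png",cv2.resize(np.hstack([a,b])[:,:,::-1],(800,427)))
cv2.imwrite("pics/a.png",a[:,:,::-1])
E
```

```text
jig [576.1 108.2 385.2]
seat [(0.82, array([571.8, 119.8,  11.3]))]
lever_hinge [(0.69, array([580. ,  71.4,  55.5]))]
lever_grip [(0.93, array([653.5,   6.9,  56.2]))]
jar [ 562.7 -215.4  385.6]
cap [(0.69, array([ 566.9, -232.1,   70.2]))]
jar []
jar_mouth []
pointer [(0.81, array([ 572.4, -212.3,   94.1]))]
cap circ 562.4 -230.8427490234375 28.056439208984376 0.71
4.45
```

View pics/rect1.png

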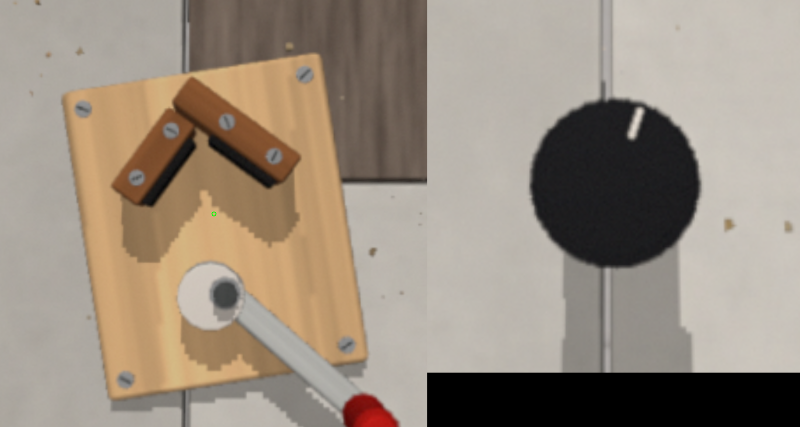

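The rectified overhead view shows the jig turned about +9°, with the base's left edge running (63,95)→(110,398) and the pivot at (225,293). That puts the seat near (572.9,118.7). The lid disc is centred at (615,183), which is (562.5,-230.9), with the pointer at about 73°. Now I pick and place the jar.

```bash
python3 - <<'E'
from h import *
D=down(np.pi/2)
robot.movep([562.5,-230.9,130],D)
robot.servo_line([562.5,-230.9,61],feed=100)
grip(0.0,50); o=robot.observe(); print(o["grip_width"],o["grip_force"],o["tcp_pos"],o["t"])
robot.servo_line([562.5,-230.9,175],feed=150)
o=robot.observe(); print(o["contact_force"])
robot.movep([573.4,115.7,175],D)
robot.hold(.2)
o=robot.observe(); print(o["contact_force"],o["grip_width"],o["tcp_pos"]); f0=o["contact_force"][2]
robot.servo_line([573.4,115.7,78],feed=100)
z=78
while z>70:
    z-=.7; robot.servo_line([573.4,115.7,z],feed=25); o=robot.observe()
    if o["contact_force"][2]-f0>4: break
print(z,o["contact_force"]-np.array([0,0,f0]),o["tcp_pos"],o["t"])
im,ci=snap("side","side2.png"); i2,c2=snap("scene")
cv2.imwrite("pics/pl.png",np.hstack([cv2.resize(im[130:280,180:340],(400,375)),cv2.resize(i2[180:380,180:340],(300,375))])[:,:,::-1])
E
```

```text
0.57917379702975 50.0005136243999 [ 562.46345325 -230.92669347   61.11322446] 6.475
[ 0.11001321 -0.18785161 -3.55415987]
[ 0.23156129  0.18811152 -3.94944894] 0.5807604936305304 [573.75812059 114.06631817 174.96113816]
73.09999999999998 [ 0.66377101 -1.44876133  9.05940297] [573.64037462 115.70133771  73.72518303] 11.7583
```

View pics/pl.png

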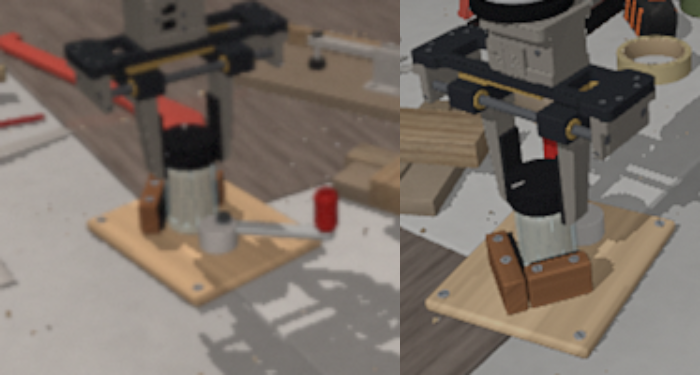

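The jar stands on the plywood between the V blocks (brown) and the cam, upright, with 9 N of support. I release it and swing the lever.

```bash
python3 - <<'E'
from h import *
D=down(np.pi/2)
grip(1.0); robot.servo_line([573.4,115.7,175],feed=200)
im,ci=snap("wrist"); print("cap",find("cap","wrist",ci,1),"seat",find("seat","wrist",ci,1))
H=np.array([580.5,70.3]); G=np.array([653.3,7.0]); d=G-H; phi0=np.arctan2(d[1],d[0]); r=95.5
P=lambda phi,z:[*(H+r*np.array([np.cos(phi),np.sin(phi)])),z]
robot.movep(P(phi0,150),down(phi0+np.pi))
grip(0.6); robot.servo_line(P(phi0,42),feed=120)
grip(0.0,20); o=robot.observe(); print("grip",o["grip_width"],o["grip_force"],o["tcp_pos"],o["t"])
a=0; n=0
while a<2.12:
    a+=0.12 if a<1.4 else 0.04
    phi=phi0-a
    robot.servo_line(P(phi,42),feed=70,rotation=down(phi+np.pi))
    o=robot.observe(); f=np.array(o["contact_force"])[:2]
    t=np.array([-np.sin(phi),np.cos(phi)]); rr=np.array([np.cos(phi),np.sin(phi)])
    p=np.array(o["tcp_pos"])[:2]-H
    aa=phi0-np.arctan2(p[1],p[0])
    print(round(a,2),"act",round(aa%(2*np.pi),3),"tan",round(f@t,1),"rad",round(f@rr,1),round(o["t"],1))
    if f@t>28 or abs(f@rr)>35: break
E
```

```text
cap [(0.88, array([573.3, 111.7,  81.6]))] seat []
grip 0.23917364853960116 20.000277757644653 [652.5983128    7.42851952  42.19711715] 16.6417
0.12 act 0.123 tan -0.4 rad 1.7 17.0
0.24 act 0.24 tan -2.1 rad 2.0 17.3
0.36 act 0.359 tan -1.3 rad 3.3 17.6
0.48 act 0.479 tan -0.3 rad 5.4 17.9
0.6 act 0.6 tan -1.8 rad 5.4 18.2
0.72 act 0.72 tan -1.5 rad 5.1 18.5
0.84 act 0.842 tan -1.0 rad 6.0 18.9
0.96 act 0.962 tan -0.6 rad 6.2 19.2
1.08 act 1.082 tan 0.1 rad 6.3 19.5
1.2 act 1.202 tan 0.5 rad 6.2 19.8
1.32 act 1.324 tan 0.9 rad 5.4 20.1
1.44 act 1.447 tan -0.3 rad 4.7 20.4
1.48 act 1.481 tan 1.2 rad 5.3 20.7
1.52 act 1.521 tan 2.7 rad 4.1 20.9
1.56 act 1.563 tan 2.3 rad 2.8 21.2
1.6 act 1.604 tan 1.9 rad 3.3 21.4
1.64 act 1.646 tan 2.3 rad 2.8 21.7
1.68 act 1.688 tan 2.0 rad 2.9 21.9
1.72 act 1.697 tan 8.4 rad 2.1 22.2
1.76 act 1.701 tan 16.7 rad 1.6 22.4
1.8 act 1.705 tan 23.7 rad 0.5 22.7
1.84 act 1.708 tan 32.0 rad -0.9 22.9
```

The travel ended at a hard stop after about 1.70 rad (implied start 0.28). I release and check the result.

```bash
python3 - <<'E'
from h import *
grip(0.7); o=robot.observe(); p=o["tcp_pos"]
robot.servo_line([p[0],p[1],170],feed=200)
robot.movep([573,35,215],down(np.pi/2)); robot.hold(.2)
im,ci=snap("wrist","wr3.png")
for n in ["cap","pointer","lever_grip","lever_hinge","jar_mouth"]: print(n,find(n,"wrist",ci,1))
m=viewer.silhouettes("cap","wrist")
r=rectify((m[0]["mask"]*255).astype(np.uint8),ci,573,118,103)
c=max(cv2.findContours((r>127).astype(np.uint8),0,2)[0],key=cv2.contourArea)
(x,y),rad=cv2.minEnclosingCircle(c); print("cap circ",573-110+x/2.5,118+110-y/2.5,rad/2.5)
print(robot.observe()["t"])
a=rectify(im,ci,573,100,103); b=rectify(im,ci,573,100,34)
cv2.imwrite("pics/rect3.png",cv2.resize(np.hstack([a,b]),(800,400))[:,:,::-1])
E
```

```text
cap [(0.59, array([575.5, 118.4,  81.1]))]
pointer [(0.7, array([579.9, 141.7, 103.2]))]
lever_grip [(0.87, array([507.4,   8.8,  55.5]))]
lever_hinge [(0.84, array([578.6,  71.8,  60.5]))]
jar_mouth []
cap circ 574.1389526367187 118.27158203125 27.736962890625
25.9083
```

View pics/rect3.png

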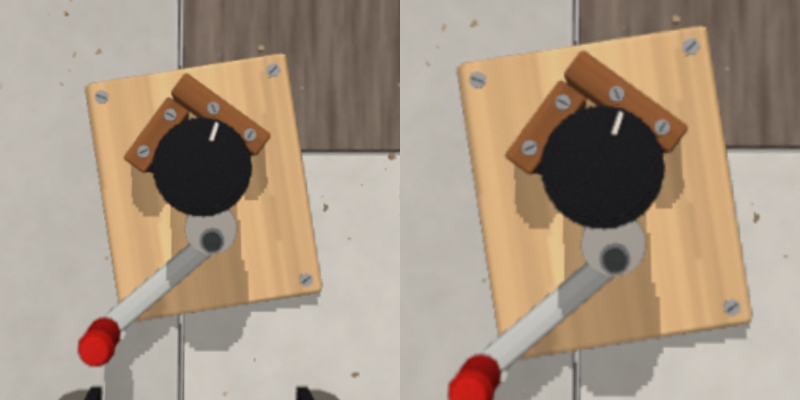

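The lever points to the left stop (handle at 97,340) with the cam against the jar. The lid is at (203,167), which is (574.1,118.3), nested in the V with its pointer at about 74°. Now I twist.

```bash
python3 - <<'E'
from h import *
c=[574.1,118.3]; y0=np.radians(50)
robot.movep([*c,130],down(y0)); grip(1.0)
robot.servo_line([*c,73],feed=100)
grip(0.0,60); o=robot.observe(); print(o["grip_width"],o["contact_force"],o["tcp_pos"],o["t"])
im,ci=snap("scene"); print(find("pointer","scene",ci,1),find("cap","scene",ci,1))
for a in list(range(6,61,6))+[64]:
    z=73+1.7*min(a,52)/52
    robot.servo_line([*c,z],feed=20,rotation=down(y0+np.radians(a)))
    o=robot.observe(); M=Ro.from_rotvec(o["tcp_rot"]).as_matrix()
    act=np.degrees(np.arctan2(M[1,0],M[0,0])-y0)
    print(a,round(act,1),"F",o["contact_force"].round(1),"T",o["wrist_torque"].round(2),round(o["grip_width"],3),round(o["t"],1))
    if np.abs(o["contact_force"]).max()>60: break
robot.hold(.2); im,ci=snap("scene","sc4.png"); print(find("pointer","scene",ci,1),find("cap","scene",ci,1))
i2,c2=snap("side","sd4.png"); print(find("pointer","side",c2,1),find("lever_grip","side",c2,1))
cv2.imwrite("pics/tw.png",np.hstack([cv2.resize(i2[130:280,180:340],(400,375)),cv2.resize(im[180:380,180:340],(400,375))])[:,:,::-1])
E
```

```text
0.5821572851347627 [ 0.13373444 -0.74065888  1.3365978 ] [574.22950671 118.21349996  73.13432954] 28.625
[(0.75, array([581.8, 141.8, 102.3]))] [(0.76, array([574.4, 119.2,  82.8]))]
6 5.9 F [-0.2 -0.2  3.6] T [-0.17  0.01  0.24] 0.579 29.0
12 11.8 F [ 0.  -0.2  2.9] T [-0.11 -0.08  0.23] 0.581 29.3
18 17.8 F [ 0.3 -1.   2.9] T [-0.13 -0.05  0.33] 0.582 29.6
24 23.8 F [ 0.3 -0.2  4. ] T [-0.06 -0.07  0.21] 0.581 29.8
30 29.8 F [-0.3 -0.2  4.6] T [-0.05  0.    0.3 ] 0.58 30.1
36 35.8 F [-0.4  0.5  4.7] T [0.06 0.04 0.29] 0.582 30.3
42 41.8 F [-0.7  0.2  3.3] T [0.13 0.01 0.26] 0.584 30.6
48 47.9 F [-1.4  0.3  5.4] T [0.02 0.1  0.32] 0.582 30.8
54 53.8 F [-0.3 -0.8  5.6] T [0.09 0.04 0.02] 0.581 31.1
60 59.8 F [-0.6 -0.1  6. ] T [0.05 0.03 0.05] 0.581 31.4
64 63.8 F [ 0.1 -0.8  5.5] T [ 0.03 -0.02 -0.  ] 0.58 31.6
[] [(0.95, array([572.8, 117.1,  83.2]))]
[(0.83, array([560.3, 132.7, 101.7]))] [(0.73, array([506.6,   6.7,  54.3]))]
```

View pics/tw.png

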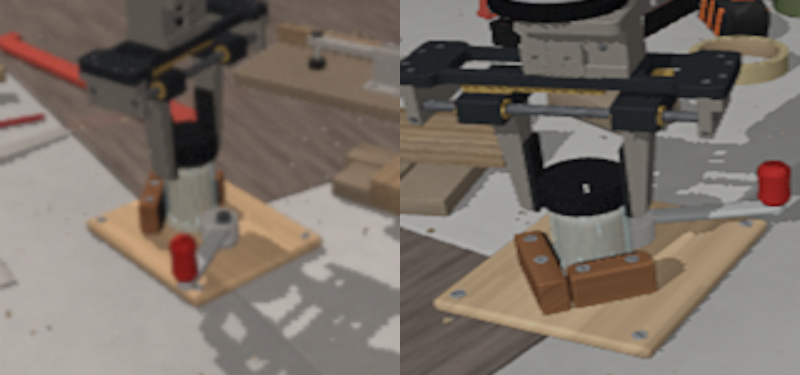

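The torque fell from 0.3 N m to about 0 between 48° and 54°, which is the threads letting go. The side view puts the pointer at about 132° (it started at about 73°), and the cam and lever have not moved. I turn to 70°, lift straight up and check.

```bash
python3 - <<'E'
from h import *
c=[574.1,118.3]; R=down(np.radians(120))
robot.servo_line([*c,74.7],feed=20,rotation=R)
for z in (77,80,84,88,94,103):
    robot.servo_line([*c,z],feed=25); o=robot.observe(); print(z,o["contact_force"].round(1),o["tcp_pos"].round(1))
robot.hold(1.0); o=robot.observe(); print(o["grip_width"],o["grip_force"],o["contact_force"].round(1),o["t"])
im,ci=snap("scene"); print(find("cap","scene",ci,1),find("jar_mouth","scene",ci,1),find("jar","scene",ci,1),find("lever_grip","scene",ci,1))
i2,c2=snap("side"); print(find("cap","side",c2,1),find("jar_mouth","side",c2,1),find("jar","side",c2,1),find("lever_grip","side",c2,1))
cv2.imwrite("pics/fin.png",np.hstack([cv2.resize(i2[130:280,180:340],(400,375)),cv2.resize(im[180:380,180:340],(400,375))])[:,:,::-1])
E
```

```text
77 [-0.3 -0.  -0.3] [573.5 118.1  76.4]
80 [ 0.8 -0.1 -0.9] [574.1 118.3  80. ]
84 [-0.1  0.1 -1.4] [574.3 118.4  84.3]
88 [-0.8  0.8 -0.7] [574.3 118.3  88.3]
94 [ 0.5  0.7 -0.2] [574.3 118.3  94.3]
103 [ 0.7  0.3 -0.3] [574.2 118.3 103.2]
0.5815112975506959 59.999488927423954 [ 1.   0.2 -1.2] 35.4
[(0.71, array([572.1, 116.7, 114.4]))] [(0.64, array([574.4, 114.5,  94.1]))] [(0.63, array([571.9, 115.3,  11.3]))] [(0.73, array([506.8,   5.2,  55.4]))]
[(0.62, array([575.1, 117.9, 110.2]))] [(0.92, array([569.9, 117.5,  91.2]))] [(0.86, array([574.7, 115.3,  13.3]))] [(0.75, array([511.4,   6.9,  55. ]))]
```

View pics/fin.png

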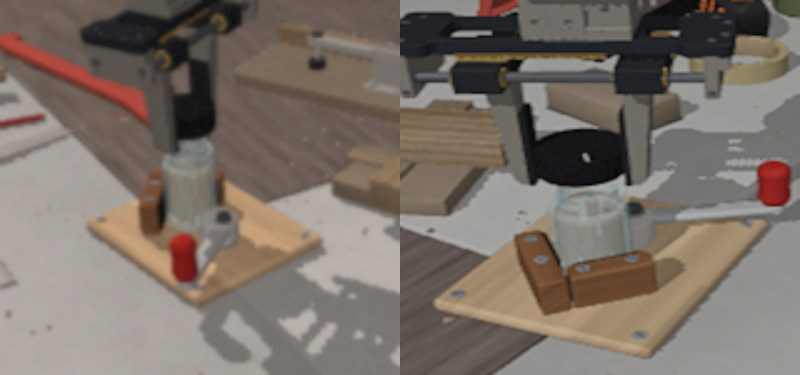

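The lid is held level, about 16 mm above the open rim. The jar still stands clamped at the seat and the lever is home, so I hand the job in.

```bash
python3 -c "
from h import *
print(robot.job_done())"
```

```text
the job is handed in; nothing more can be done
None
```

I handed the job in at about 35 s: the jar is clamped in the V with the lever at its end stop, and the lid, turned about 70° anticlockwise, is held level about 16 mm above the open mouth. No verdict came back, and the cam's push on the jar was not measured directly.

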